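# Show a bottle's label to the reading aid

### The arm

A 7-joint arm with a two-finger parallel gripper is mounted at the origin on the work surface. World frame = base frame: x ahead of the robot, y to its left, z up, the work surface at z = 0. Lengths are in m, angles in rad, forces in N, time in s.
With the tool pointing down it reaches from about 0.425 to 0.925 m from the base axis. Payload 6.8 kg.
Tool frame: the origin (TCP) lies at the very end of the fingers, on their centre line; the grasp point (between the pads) lies ctrl.hold_point_z behind it (ctrl.hold_point_z is the distance from the TCP to the grasp point, in m); z points along the fingers, x is the direction in which the jaws open and shut, and the axes are right-handed (so a half turn about z gives the same grasp; the last joint's range is limited). The gripper opens to 88 mm and grips with 3 to 60 N. Pads are 20 mm wide; open, the fingers measure 115 mm over their backs; the gripper's body (75 mm by 178 mm) begins 61 mm behind the grasp point.
Start: joints at [1.204, 0.477, 0.022, 1.555, -0.011, 1.109, -0.083], TCP at [0.173, -0.653, 0.223] pointing down, gripper open.
Joint ranges: [-2.96, 2.96], [-0.34, 2.1], [-1.41, 1.46], [0.24, 2.44], [-1.37, 4.51], [0.17, 1.92], [-2.96, 2.96]. Speed limits (rad/s): [2.39, 2.39, 3.14, 3.14, 3.14, 3.14, 3.14].

### API

Orientations are given as [roll, pitch, yaw] about the fixed x, y, z axes, in that order (R = Rz(yaw) Ry(pitch) Rx(roll)).
In Python, from rig import ctrl gives the robot as it stands.
- The arm moves only by the shell command python3 -m crank 'ROWS' [OPENING] [FORCE]. ROWS is text: rows parted by semicolons, each of 6 numbers parted by spaces: the shift along the tool's x, y, z in mm, then the turn, a rotation vector about the tool's x, y, z in degrees. A call has 1 to 20 rows; each row is the pose to reach, as a shift and turn from the pose measured when the call began, along the tool's axes at that moment; what a row does not reach only later rows make up. A row lasts 1/8 s, in which the tool goes at most 62.5 mm and 10.7 degrees, less where a joint would pass 70% of its speed; a pose out of reach is approached as far as the arm can. A call with a gripper value outside its range is refused whole. OPENING is the finger opening in mm, from 0 to 87.8, set as the call begins (- or left out, the last holds). The fingers move at their own pace and stop on an object; FORCE is the grip in N (left out, the last holds). Time passes only in rows, so rows that repeat a pose let the fingers close. It gives the time, the measured TCP pose, the force and the opening at its end, in the units of the state.
- ctrl.read_state(): the state, without advancing time (a new reading comes with each control period).
- ctrl.get_image(name): name is "scene" or "top" or "wrist"; returns (picture, depth): 400x640x3 uint8, red, green, blue; 400x640 float32, m along the optical axis (not along the pixel's ray), 0 where there is no reading.
- ctrl.calibration(name): a dict with "K" (3x3 intrinsics, pixels), "T" (4x4, takes a point from camera to world coordinates); the wrist camera has in their place "T_tool_cam" (4x4, takes a point from camera to tool coordinates, whose origin is the TCP and whose axes are the tool frame's). Camera axes: x right, y down, z forward; pixel columns grow to the right and rows downward; lengths in m; the calibration is good to about 2 mm. A picture is of the moment at which its call begins: read the wrist's pose just before it. calibration takes no time and is no camera call.
- ctrl.close_job(): hands the job in, once; it reports no verdict.
The state is a dict: "time_s": time; "joint_pos": joint angles; "joint_velocities": joint speeds; "tau": joint torques, N m; "position": TCP position; "tool_rot": TCP orientation; "force": force on the tool from outside, world axes, zero at the start; "moment": the same for the moment, N m; "finger_gap": finger opening in m.
Only numpy, scipy, OpenCV 4.12 (cv2) and the standard library are available. Lean on these libraries where they do the work, as an engineer would, in place of code of your own. Each camera call takes 0.05 s, during which the arm holds its last target.

### The job

Wake the reading aid by pressing the recessed button of its control box all the way down with the tip of the stylus, and put the stylus back in its stand, hanging by its collar. Then take the flat, oblong bottle out of the gift tray and hold it up in the air before the tilted reading lens, cap upwards, with the middle of its label on the lens's line of sight 15 cm from the glass, the labelled broad face square to that line and the bottle's width level. Finish there with the gripper still holding it still, without shifting the other two toiletries or the reading aid.

Things in the scene. Friction and masses are not known exactly. Their poses are not given: they have to be found in the camera images.
- stylus_center (a point): Loose round metal stylus, 130 mm long, upright in its stand, tip down, 35 g. This point is half-way along its axis; z points along it to the handle's end. From the tip: 6 mm thick up to 22 mm, 10 mm thick up to 45 mm, a collar of 30 mm diameter up to 50 mm, then a plain handle 14 mm thick up to 130 mm, to be gripped.
- stylus_tip (a point): The tip end of the stylus, 65 mm below stylus_center along its axis.
- stylus: The stylus again; its origin is the tip end, z along its axis towards the handle's end.
- stand_hole (a point): Fixed wooden stand of the stylus, a block 60 x 60 x 55 mm; this point is the centre of the mouth of its one upright hole, in the top face. The hole is 19 mm wide and 52 mm deep; the stylus's collar rests on the top face round it, so that its tip hangs 45 mm below this point and its middle 20 mm above it.
- wake_hole (a point): Fixed control box of the reading aid, 90 x 110 x 40 mm, with a dark flat disc and two dark lines marked on its top, beside the hole. This point is the centre of the mouth of the 17 mm wide button hole in its top face, 40 mm over the table; the button, 13 mm across, lies 8 mm down in the hole.
- wake (a joint): The recessed button, moving straight down: 0 out, 0.005 m fully down; a spring returns it. It starts to move at about 1.2 N and is fully down at 4.2 N.
- flat_center (a point): Loose flat bottle in one of the gift tray's three cells (clear walls and dividers 30 mm high, floor 3 mm): oblong white body 30 (x) by 62 (y) by 66 mm high, on it a square metal cap 26 x 26 mm, 36 mm high, sides parallel to the body's. 102 mm high in all, 90 to 180 g. This point is half-way up (cap from 15 to 51 mm above it); z is up. The other bottle's body is round.
- flat_label (a point): The middle of the flat bottle at the height of its labels, 18 mm below flat_center. x is square to the two broad faces, which carry the same label and may either be shown; y is along its width; z is up, to the cap.
- flat: The flat bottle; its origin is the centre of its underside.
- round_center (a point): The round bottle in the tray, not to be disturbed: round white body 46 mm across, 66 mm high, with the same square cap, 102 mm high in all; this point is half-way up.
- jar_center (a point): The low round jar in the tray, not to be disturbed: 62 mm across, 50 mm high; this point is half-way up.
- lens (a point): Centre of the glass of the reading aid's lens. A white head 85 mm wide, its top about 290 mm over the table, on a post 40 mm behind the glass. x points out of the lens along its line of sight, sloping downwards; y is level; do not push the head, it turns on a stiff hinge.
- focus (a point): The point 150 mm in front of the lens on its line of sight, where the label belongs, 0.14 to 0.20 m over the table; axes as for lens.
- reader: Foot and post of the reading aid, with its head; its origin is the foot of the post, on the table.

How it is judged:
By the outcome, as a careful person would: the job done as asked, in the order asked, and still so for the second after the job is handed in, while the arm keeps its last pose, push and grip.
It also fails if it takes over 58 s, if anything falls off the work surface, if the arm or the gripper's body presses on something with over 40 N, if the wrist force passes 120 N, or if a joint passes its speed limit or range.

## Working session

There is one attempt and no reset: what is moved stays moved. The work goes in short steps, Python scripts to look and compute and a shell command to move; the robot and the scene stay as the last step left them, time stands still between calls to the robot, and variables do not carry over. Pictures are saved under pics/ and viewed, and the job is handed in when it is done.

```bash
ls; mkdir -p pics
cat > h.py <<'E'
import numpy as np, cv2
from rig import ctrl
from scipy.spatial.transform import Rotation as R
def snap(n,f):
    s=ctrl.read_state(); im,d=ctrl.get_image(n); cv2.imwrite(f'pics/{f}.png',im[:,:,::-1]); 
    c=ctrl.calibration(n); K=np.array(c['K'])
    if 'T' in c: T=np.array(c['T'])
    else:
        A=np.eye(4);A[:3,:3]=R.from_euler('xyz',s['tool_rot']).as_matrix();A[:3,3]=s['position'];T=A@np.array(c['T_tool_cam'])
    np.savez(f'pics/{f}.npz',im=im,d=d,K=K,T=T); return im,d,K,T
def load(f):
    z=np.load(f'pics/{f}.npz'); return z['im'],z['d'],z['K'],z['T']
def cloud(f):
    im,d,K,T=load(f); v,u=np.mgrid[:400,:640]
    P=np.stack([(u-K[0,2])/K[0,0]*d,(v-K[1,2])/K[1,1]*d,d],-1)
    W=P@T[:3,:3].T+T[:3,3]; W[d==0]=np.nan; return W
def ray(f,u,v,z):
    im,d,K,T=load(f); r=T[:3,:3]@np.array([(u-K[0,2])/K[0,0],(v-K[1,2])/K[1,1],1]); t=(z-T[2,3])/r[2]; return T[:3,3]+t*r
def proj(f,p):
    im,d,K,T=load(f); q=T[:3,:3].T@(np.array(p)-T[:3,3]); return K[0,0]*q[0]/q[2]+K[0,2],K[1,1]*q[1]/q[2]+K[1,2]
def crop(f,x0,y0,x1,y1,k,o):
    im=load(f)[0][y0:y1,x0:x1]; cv2.imwrite(f'pics/{o}.png',cv2.resize(im,None,fx=k,fy=k,interpolation=cv2.INTER_CUBIC)[:,:,::-1])
def togo(p,Rm):
    "row from present pose to TCP p, rotation Rm"
    s=ctrl.read_state(); A=R.from_euler('xyz',s['tool_rot']); print('row', np.round(A.inv().apply(np.array(p)-s['position'])*1000,1), np.round((A.inv()*R.from_matrix(Rm)).as_rotvec(degrees=True),2))
E
python3 - <<'E'
from h import *
for n in ['scene','top','wrist']: print(n,snap(n,n+'0')[3].round(3).tolist())
print(ctrl.hold_point_z, ctrl.read_state())
E
```

```text
pics
scene [[-0.548, 0.507, -0.665, 1.279], [0.836, 0.341, -0.429, 0.444], [0.009, -0.791, -0.611, 0.837], [0.0, 0.0, 0.0, 1.0]]
top [[0.027, -0.99, 0.141, 0.389], [-0.999, -0.032, -0.031, -0.019], [0.035, -0.14, -0.989, 1.279], [0.0, 0.0, 0.0, 1.0]]
wrist [[0.255, -0.937, -0.238, 0.238], [-0.967, -0.248, -0.061, -0.636], [-0.002, 0.245, -0.969, 0.384], [0.0, 0.0, 0.0, 1.0]]
0.0187 {'time_s': 0.15, 'joint_pos': array([ 1.20388767,  0.47758822,  0.02234745,  1.55616041, -0.01146784,
        1.10931589, -0.0831256 ]), 'joint_velocities': array([ 0.0004959 , -0.00236124, -0.00072808, -0.00343492,  0.00021619,
       -0.00024577, -0.00123529]), 'tau': array([ 2.35132924e-03, -5.83290589e+01,  1.53636385e+00, -2.72872996e+01,
       -5.42856229e-02,  1.45643286e-02,  9.52537334e-05]), 'position': array([ 0.17262545, -0.65209699,  0.22194686]), 'tool_rot': array([ 3.14147138e+00,  1.33816236e-03, -1.31198126e+00]), 'force': array([-0.33582204, -0.260415  , -0.43304803]), 'moment': array([ 0.0226498 ,  0.0473433 , -0.01432176]), 'finger_gap': 0.08788553683316107}
```

View pics/scene0.png

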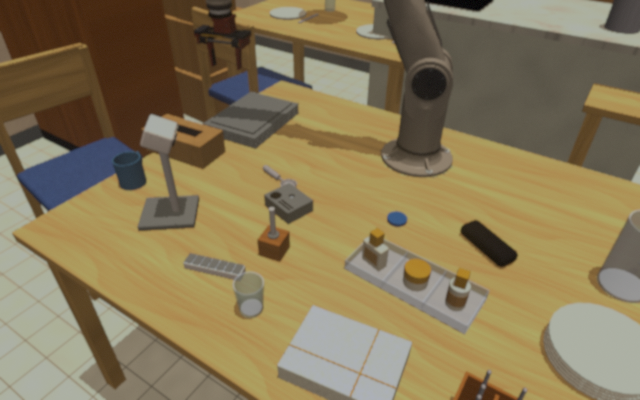

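View pics/top0.png

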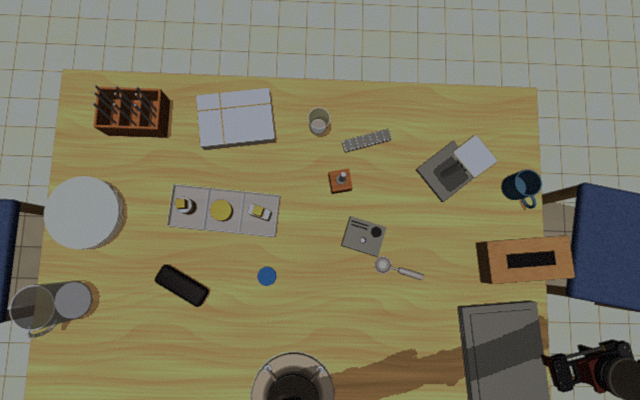

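View pics/wrist0.png

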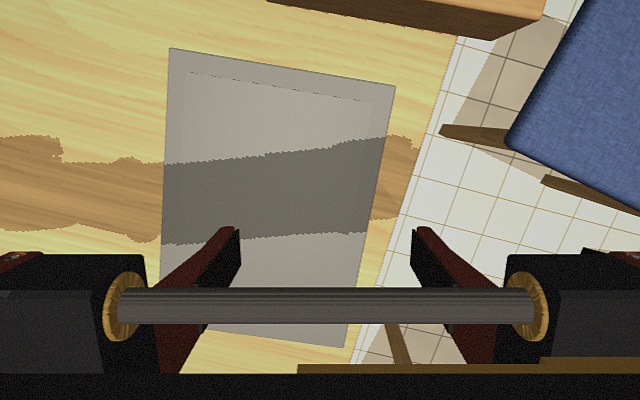

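Run:
```python
from h import *
crop('top0',160,170,290,250,6,'c1'); crop('top0',320,120,500,260,4,'c2'); crop('scene0',120,100,320,270,4,'c3'); crop('scene0',340,220,490,330,5,'c4')
W=cloud('top0')
for u,v in [(260,212),(184,205),(221,210),(340,178),(342,175),(363,236),(362,240),(475,157),(450,170)]: print(u,v,W[v,u].round(3))
```

```text
260 212 [0.509 0.106 0.105]
184 205 [0.522 0.316 0.103]
221 210 [0.516 0.223 0.054]
340 178 [ 0.612 -0.113  0.102]
342 175 [ 0.614 -0.116  0.14 ]
363 236 [ 0.455 -0.189  0.041]
362 240 [ 0.443 -0.187  0.032]
475 157 [ 0.642 -0.428  0.279]
450 170 [ 0.645 -0.425  0.108]
```

View pics/c1.png

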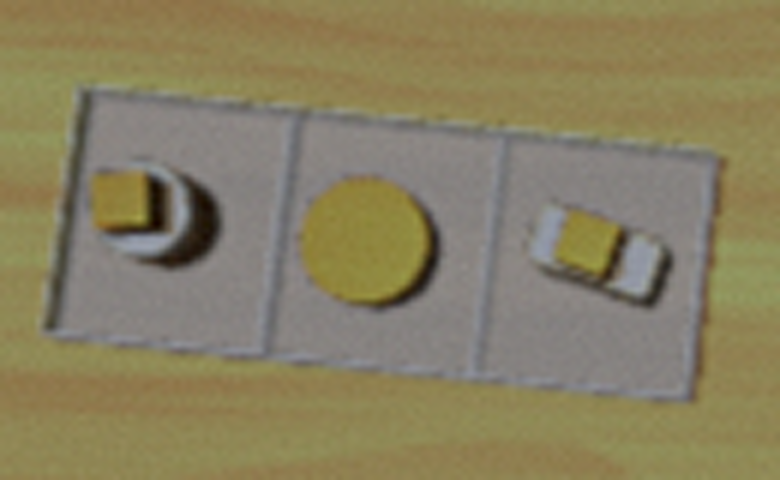

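View pics/c2.png

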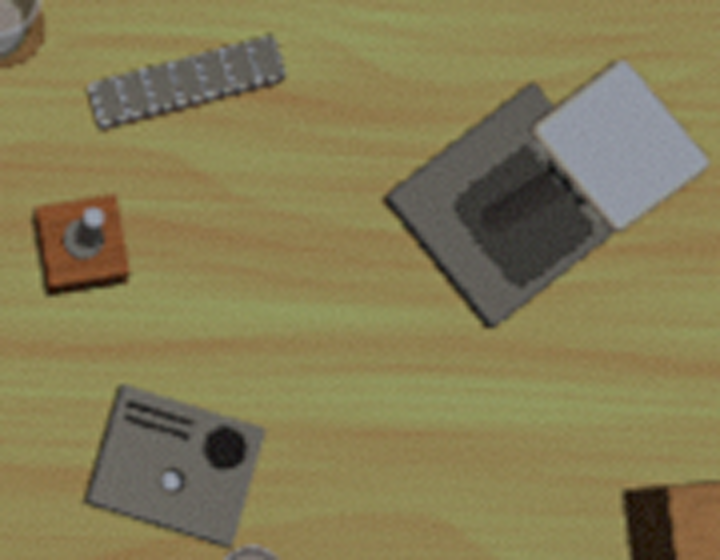

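View pics/c3.png

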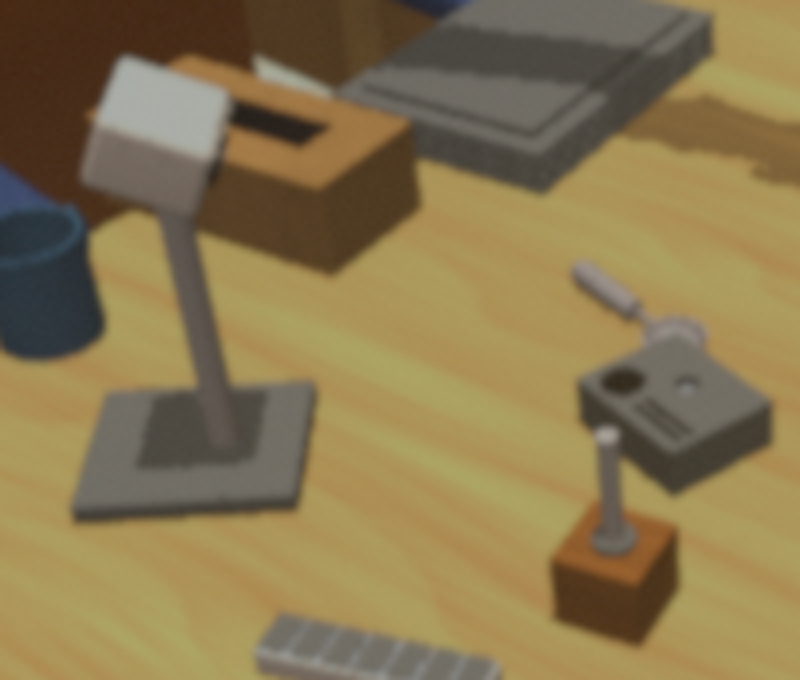

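View pics/c4.png

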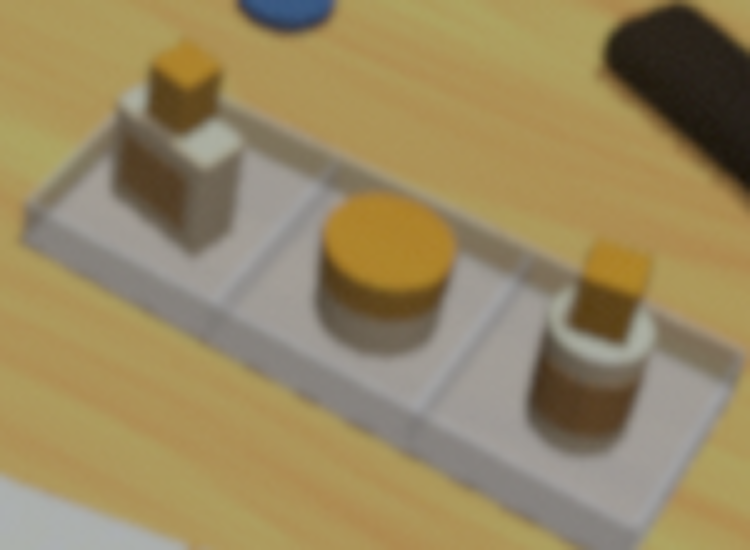

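Run:
```python
from h import *
for f in ['top0','scene0']:
    W=cloud(f); P=W.reshape(-1,3)
    m=(P[:,2]>0.2)&(P[:,2]<0.33)&(P[:,0]>0.5)&(P[:,0]<0.8)&(P[:,1]<-0.3)&(P[:,1]>-0.6)
    H=P[m]; print(f,len(H),H.min(0),H.max(0),H.mean(0))
    idx=np.argwhere(m.reshape(400,640)); print(idx.min(0),idx.max(0))
    # local normals via plane RANSAC
    rng=np.random.default_rng(0); Q=H.copy()
    for k in range(3):
        best=None
        if len(Q)<30: break
        for _ in range(500):
            a,b,c=Q[rng.choice(len(Q),3,False)]; n=np.cross(b-a,c-a); 
            if np.linalg.norm(n)<1e-6: continue
            n/=np.linalg.norm(n); i=abs((Q-a)@n)<.003
            if best is None or i.sum()>best.sum(): best=i
        c=Q[best].mean(0); n=np.linalg.svd(Q[best]-c)[2][2]; print(k,best.sum(),c.round(4),(n*np.sign(n[2])).round(3)); Q=Q[~best]
f='top0'
print('foot',ray(f,442.5,174,0.015), 'hole',ray(f,363,240.2,.04))
g=lambda u,v,z:ray(f,320+u/4,120+v/4,z)
print('base',[g(*p,.012).round(3).tolist() for p in [(388,200),(490,327),(533,83)]])
print('box',[g(*p,.04).round(3).tolist() for p in [(121,386),(265,430),(232,546),(85,502)]])
print('stand',[g(*p,.055).round(3).tolist() for p in [(35,211),(115,197),(127,276),(47,293)]], 'collar',g(84,239,.058),'top',g(94,217,.14))
h=lambda u,v,z:ray(f,160+u/6,170+v/6,z)
print('flat cap',[h(*p,.105).round(3).tolist() for p in [(567,207),(622,223),(604,280),(555,262)]],'shoulder',[h(*p,.069).round(3).tolist() for p in [(540,203),(530,255),(650,303),(668,250)]])
```

```text
top0 1089 [ 0.59541864 -0.47578065  0.23477088] [ 0.70188396 -0.37924672  0.29620276] [ 0.64409246 -0.42488865  0.27876277]
[135 453] [177 496]
0 853 [ 0.6442 -0.4258  0.2798] [-0.263  0.323  0.909]
1 120 [ 0.6437 -0.4234  0.2738] [-0.265  0.326  0.908]
2 87 [ 0.6454 -0.4252  0.2842] [-0.268  0.317  0.91 ]
scene0 1072 [ 0.59509579 -0.47133393  0.20079673] [ 0.705401   -0.37750394  0.29506314] [ 0.66148289 -0.4153874   0.26818893]
[114 140] [155 178]
0 520 [ 0.6465 -0.4221  0.2804] [-0.252  0.336  0.907]
1 392 [ 0.6818 -0.4074  0.2582] [-0.775 -0.631  0.008]
2 57 [ 0.6797 -0.4118  0.2608] [-0.777 -0.629  0.004]
foot [ 0.65194004 -0.43398268  0.015     ] hole [ 0.4423966  -0.18919362  0.04      ]
base [[0.662, -0.356, 0.012], [0.567, -0.434, 0.012], [0.759, -0.47, 0.012]]
box [[0.51, -0.151, 0.04], [0.481, -0.257, 0.04], [0.397, -0.233, 0.04], [0.425, -0.126, 0.04]]
stand [[0.636, -0.084, 0.055], [0.648, -0.142, 0.055], [0.59, -0.152, 0.055], [0.575, -0.094, 0.055]] collar [ 0.61562367 -0.11995394  0.058     ] top [ 0.61589088 -0.11969845  0.14      ]
flat cap [[0.529, 0.122, 0.105], [0.523, 0.097, 0.105], [0.496, 0.104, 0.105], [0.504, 0.127, 0.105]] shoulder [[0.535, 0.139, 0.069], [0.51, 0.143, 0.069], [0.489, 0.085, 0.069], [0.515, 0.078, 0.069]]
```

Run:
```python
from h import *
togo([.5,-.13,.33],R.from_euler('xyz',[np.pi,0,-.3]).as_matrix())
```

```text
row [-421.1 -450.1 -107.5] [-3.000e-02  7.000e-02 -5.798e+01]
```

```bash
python3 -m crank '-60 -65 -50 0 0 -8; -120 -130 -107 0 0 -16; -180 -190 -107 0 0 -24; -240 -250 -107 0 0 -32; -300 -315 -107 0 0 -40; -345 -370 -107 0 0 -48; -385 -410 -107 0 0 -54; -410 -440 -107 0 0 -58; -421 -450 -107 0 0 -58; -421 -450 -107 0 0 -58; -421 -450 -107 0 0 -58; -421 -450 -107 0 0 -58; -421 -450 -107 0 0 -58; -421 -450 -107 0 0 -58; -421 -450 -107 0 0 -58'
python3 - <<'E'
from h import *
snap('wrist','w1')
E
```

```text
time_s: 2.02
position: [0.4995, -0.1311, 0.3295]
tool_rot: [-3.141, 0.001, -0.302]
force: [-0.9, 0.8, -0.7]
finger_gap: 0.0881
```

View pics/w1.png

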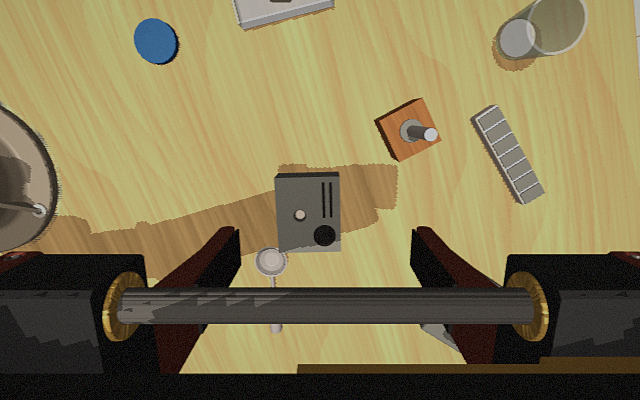

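Run:
```python
from h import *
crop('w1',270,90,450,260,4,'c5')
```

```text
(no output)
```

View pics/c5.png

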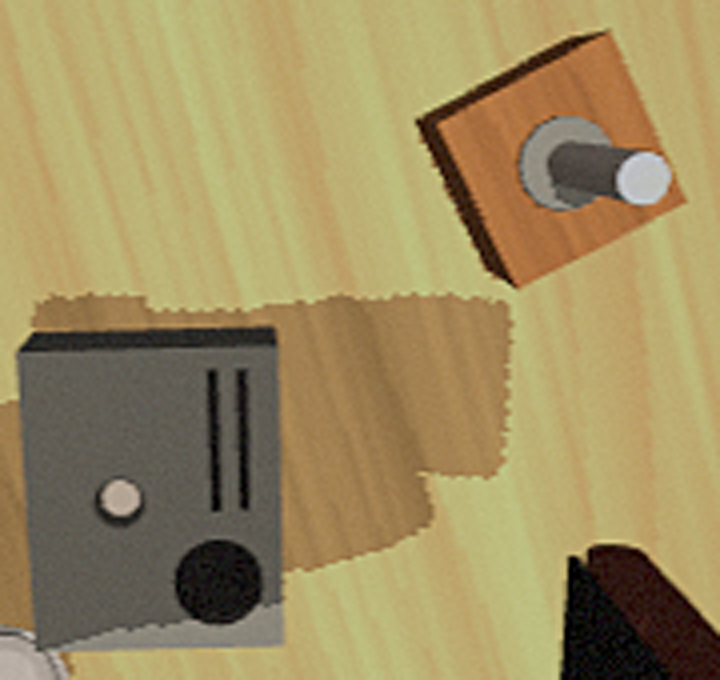

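Run:
```python
from h import *
print('hole',ray('w1',300,215.2,.04)); print('sty top',ray('w1',430.5,134.5,.14),'collar',ray('w1',411.2,130.7,.06),'stand',ray('w1',410.5,130,.055))
W=cloud('w1'); print(W[134,430],W[235,290],W[225,330], W[130,402])
c=[ray('w1',270+a/4,90+b/4,.055) for a,b in [(437,121),(607,31),(686,200),(517,288)]]; print(np.mean(c,0),[np.linalg.norm(c[i]-c[i-1]).round(4) for i in range(4)])
togo([.6165,-.120,.18],R.from_euler('xyz',[np.pi,0,-.3]).as_matrix())
```

```text
hole [ 0.44501636 -0.18945756  0.04      ]
sty top [ 0.61710863 -0.12031505  0.14      ] collar [ 0.61704922 -0.1202794   0.06      ] stand [ 0.61753004 -0.11976327  0.055     ]
[ 0.61654749 -0.11957008  0.14067018] [ 0.42195392 -0.21344648  0.03913657] [ 0.48096734 -0.21565279  0.04042128] [ 0.60645451 -0.11613002  0.0587467 ]
[ 0.61730858 -0.12022095  0.055     ] [np.float64(0.06), np.float64(0.0585), np.float64(0.0595), np.float64(0.0598)]
row [108.5 -44.9 149.4] [-0.05  0.04 -0.06]
```

```bash
python3 -m crank '40 -20 50 0 0 0; 80 -38 95 0 0 0; 105 -45 125 0 0 0; 109 -45 150 0 0 0; 109 -45 160 0 0 0; 109 -45 185 0 0 0; 109 -45 215 0 0 0; 109 -45 240 0 0 0; 109 -45 255 0 0 0; 109 -45 257 0 0 0; 109 -45 257 0 0 0'
python3 - <<'E'
from h import *
snap('wrist','w2')
E
```

```text
time_s: 3.45
position: [0.6176, -0.1201, 0.0734]
tool_rot: [-3.141, -0.001, -0.301]
force: [0.5, 0.7, 0.3]
finger_gap: 0.0876
```

View pics/w2.png

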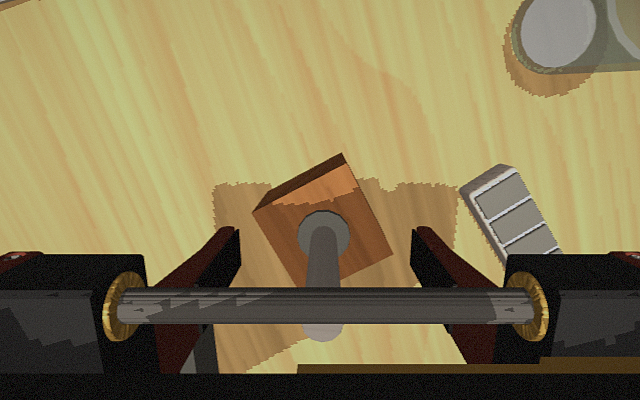

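The stylus is centred between the fingers (handle at column ~323, fingers at 240/412). Closing.

```bash
python3 -m crank '0 0 0 0 0 0; 0 0 0 0 0 0; 0 0 0 0 0 0; 0 0 0 0 0 0; 0 0 0 0 0 0; 0 0 0 0 0 0' 0 45
```

```text
time_s: 4.25
position: [0.6177, -0.12, 0.0735]
tool_rot: [-3.14, -0.001, -0.301]
force: [-0.6, -1.1, -0.0]
finger_gap: 0.0316
```

```bash
python3 -m crank '0 0 0 0 0 0; 0 0 0 0 0 0; 0 0 0 0 0 0; 0 0 0 0 0 0' 0 45;  python3 -m crank '0 0 -30 0 0 0; 0 0 -60 0 0 0; 0 0 -90 0 0 0; 0 0 -90 0 0 0; 0 0 -90 0 0 0'
python3 - <<'E'
from h import *
snap('wrist','w3'); snap('scene','s3')
crop('s3',220,150,340,270,6,'s3c')
s=ctrl.read_state(); print(s['position'],s['tool_rot'],s['force'])
d=np.array([.445,-.1895])-[.617,-.120]; d=np.append(d,0)
print(R.from_euler('xyz',s['tool_rot']).inv().apply(d)*1000)
E
```

```text
time_s: 4.75
position: [0.6177, -0.12, 0.0735]
tool_rot: [-3.14, -0.001, -0.301]
force: [0.2, 0.3, -0.4]
finger_gap: 0.0133
time_s: 5.38
position: [0.617, -0.1202, 0.1626]
tool_rot: [-3.141, 0.0, -0.301]
force: [-0.7, -0.9, -0.8]
finger_gap: 0.0132
[ 0.61664378 -0.12008492  0.16205837] [-3.14086746e+00  1.45324488e-03 -3.01173251e-01] [-0.79561257  0.55550287 -0.38875025]
[-1.43641436e+02  1.17394090e+02  1.23612457e-01]
```

View pics/w3.png

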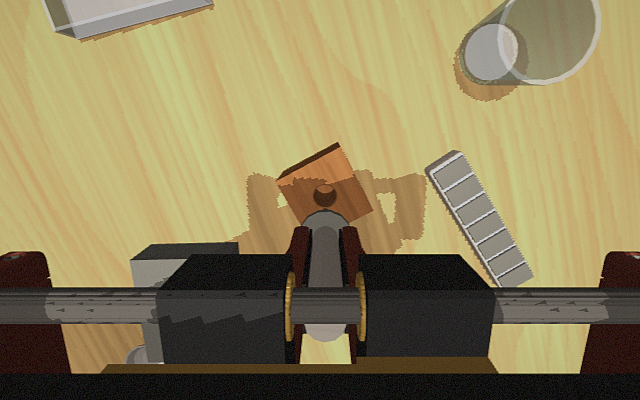

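View pics/s3c.png

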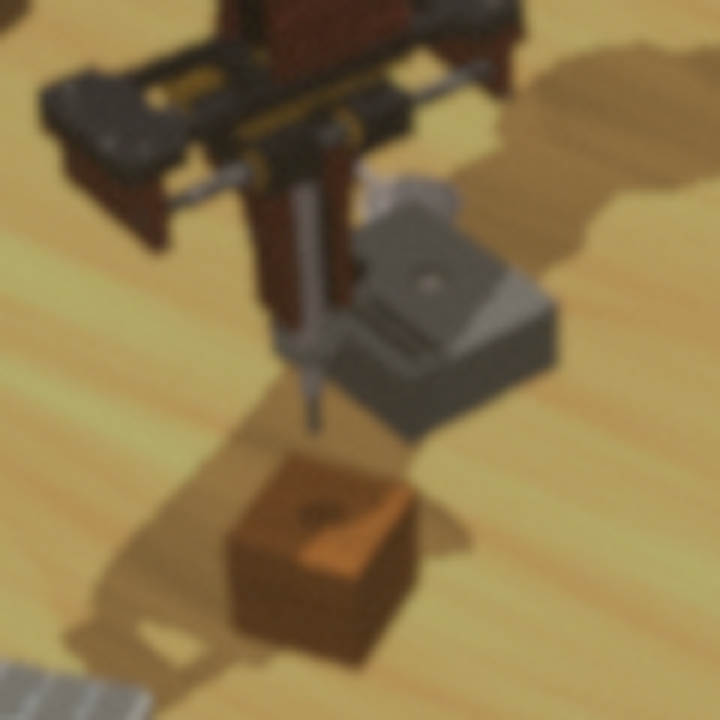

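The stylus is held upright, clear of the stand. Moving over the button hole.

```bash
python3 -m crank '-30 25 0 0 0 0; -70 57 0 0 0 0; -110 90 0 0 0 0; -135 110 0 0 0 0; -144 117 10 0 0 0; -144 117 25 0 0 0; -144 117 40 0 0 0; -144 117 40 0 0 0; -144 117 40 0 0 0; -144 117 40 0 0 0'
python3 - <<'E'
from h import *
snap('scene','s4'); crop('s4',240,130,340,230,7,'s4c')
snap('top','t4'); crop('t4',320,200,400,270,9,'t4c')
s=ctrl.read_state(); print(s['position'],s['tool_rot'])
tip=[.445,-.1895,s['position'][2]-.0635]
for f,x0,y0,k in [('s4',240,130,7),('t4',320,200,9)]:
    for p in (tip,[.445,-.1895,.04]): u,v=proj(f,p); print(f,(u-x0)*k,(v-y0)*k)
E
```

```text
time_s: 6.72
position: [0.445, -0.189, 0.1225]
tool_rot: [-3.141, 0.001, -0.301]
force: [-0.4, 0.3, 0.4]
finger_gap: 0.0132
[ 0.44480691 -0.1891166   0.12258117] [-3.14094776e+00  5.47097062e-04 -3.01092243e-01]
s4 349.8969094984857 421.579383509677
s4 351.21372669251855 459.5453870033581
t4 396.292794910318 351.2681504288631
t4 388.0449720936262 353.7490641511047
```

View pics/s4c.png

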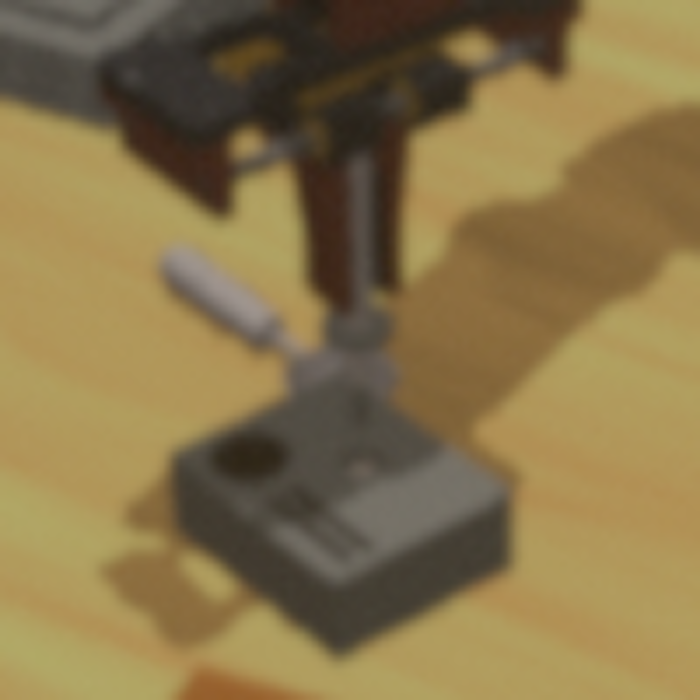

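View pics/t4c.png

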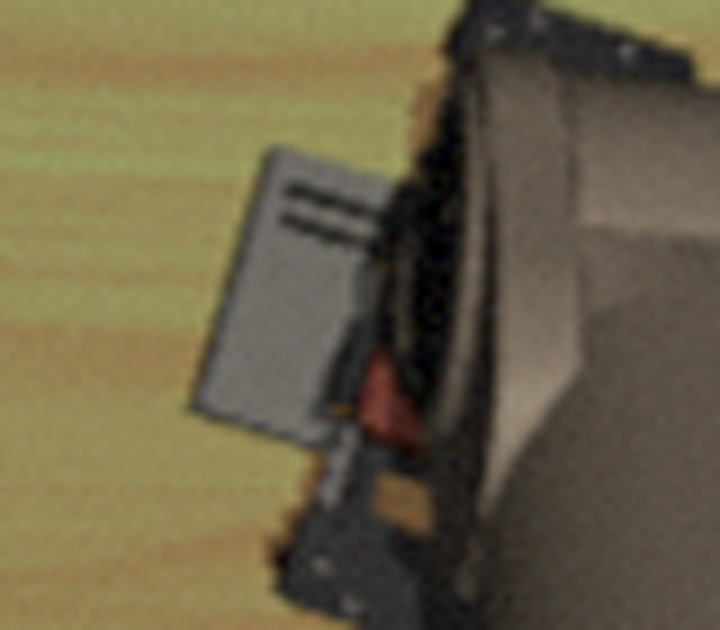

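```bash
python3 -m crank '0 0.5 10 0 0 0; 0 0.5 20 0 0 0; 0 0.5 25 0 0 0; 0 0.5 25 0 0 0'; python3 -m crank '0 0 2 0 0 0; 0 0 4 0 0 0; 0 0 6 0 0 0; 0 0 7 0 0 0; 0 0 7 0 0 0'
```

```text
time_s: 7.32
position: [0.4442, -0.1893, 0.097]
tool_rot: [-3.141, 0.002, -0.301]
force: [0.7, -0.2, -0.3]
finger_gap: 0.0138
time_s: 7.95
position: [0.4446, -0.1894, 0.0903]
tool_rot: [-3.141, 0.001, -0.301]
force: [-0.4, -0.1, 5.3]
finger_gap: 0.0133
```

```bash
python3 -m crank '0 0 1 0 0 0; 0 0 1 0 0 0; 0 0 1 0 0 0'; python3 -m crank '0 0 1 0 0 0; 0 0 1.5 0 0 0; 0 0 1.5 0 0 0; 0 0 1.5 0 0 0'
```

```text
time_s: 8.32
position: [0.4448, -0.1895, 0.09]
tool_rot: [-3.141, 0.001, -0.301]
force: [-2.2, 1.1, 10.0]
finger_gap: 0.0134
time_s: 8.82
position: [0.4449, -0.1895, 0.0898]
tool_rot: [3.141, 0.001, -0.301]
force: [-3.9, 1.3, 17.0]
finger_gap: 0.0137
```

Hard stop: 17 N with no more travel, so the button is fully down. Raising and returning to the stand.

```bash
python3 -m crank '0 0 -30 0 0 0; 0 0 -60 0 0 0; 0 0 -75 0 0 0; 30 -25 -75 0 0 0; 70 -57 -75 0 0 0; 110 -90 -75 0 0 0; 135 -110 -75 0 0 0; 144 -117.5 -75 0 0 0; 144 -117.5 -75 0 0 0; 144 -117.5 -75 0 0 0; 144 -117.5 -75 0 0 0; 144 -117.5 -75 0 0 0'
python3 - <<'E'
from h import *
snap('scene','s5'); crop('s5',230,170,320,260,7,'s5c')
s=ctrl.read_state(); print(s['position'],s['tool_rot'],s['force'])
for p in ([.617,-.12,s['position'][2]-.0635],[.617,-.12,.055]): u,v=proj('s5',p); print((u-230)*7,(v-170)*7)
togo([.617,-.12,.0745],R.from_euler('xyz',[np.pi,0,-.301]).as_matrix())
E
```

```text
time_s: 10.32
position: [0.6169, -0.1206, 0.1648]
tool_rot: [3.141, 0.001, -0.302]
force: [-0.3, 0.6, -0.2]
finger_gap: 0.0135
[ 0.61699184 -0.1204401   0.16481935] [ 3.14081671e+00  4.68444065e-04 -3.01698072e-01] [0.03540192 0.85434929 0.3941607 ]
287.2346600426523 355.6066356708782
294.09254450041317 454.72615116028265
row [-0.1 -0.5 90.3] [ 0.04  0.03 -0.04]
```

View pics/s5c.png

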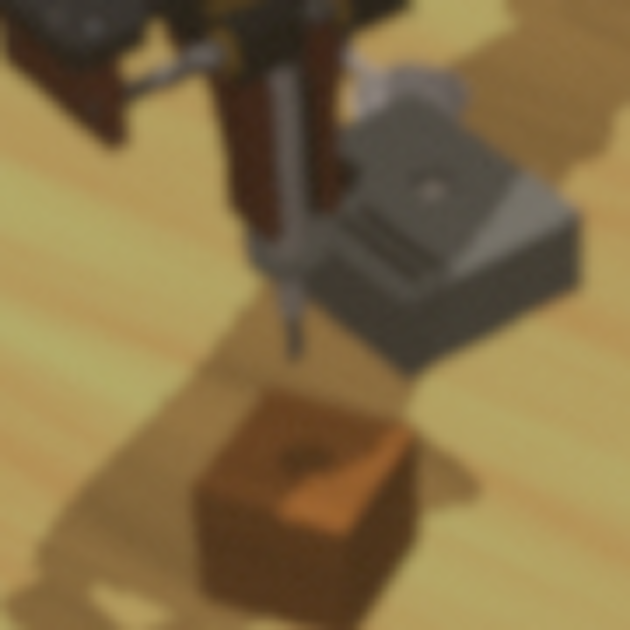

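Tip (293,358) and hole (303,460) in the crop are offset just as projected; lowering.

```bash
python3 -m crank '0 -0.5 30 0 0 0; 0 -0.5 55 0 0 0; 0 -0.5 75 0 0 0; 0 -0.5 85 0 0 0; 0 -0.5 89 0 0 0; 0 -0.5 90 0 0 0; 0 -0.5 90 0 0 0'
```

```text
time_s: 11.25
position: [0.6176, -0.12, 0.0755]
tool_rot: [3.141, -0.001, -0.302]
force: [1.0, -0.1, -0.3]
finger_gap: 0.0134
```

```bash
python3 -m crank '0 0 1 0 0 0; 0 0 2 0 0 0; 0 0 2 0 0 0'; python3 -m crank '0 0 0 0 0 0; 0 0 0 0 0 0; 0 0 0 0 0 0; 0 0 0 0 0 0' 60 10; python3 -m crank '0 0 0 0 0 0; 0 0 0 0 0 0; 0 0 0 0 0 0; 0 0 0 0 0 0'
python3 - <<'E'
from h import *
snap('wrist','w6')
E
```

```text
time_s: 11.62
position: [0.6176, -0.12, 0.0735]
tool_rot: [3.141, -0.001, -0.302]
force: [-0.5, -0.3, 0.1]
finger_gap: 0.0131
time_s: 12.12
position: [0.6176, -0.1201, 0.0736]
tool_rot: [3.141, -0.001, -0.302]
force: [0.1, -0.3, 0.2]
finger_gap: 0.05
time_s: 12.62
position: [0.6176, -0.1201, 0.0736]
tool_rot: [3.141, -0.001, -0.302]
force: [0.1, 0.3, 0.4]
finger_gap: 0.0603
```

View pics/w6.png

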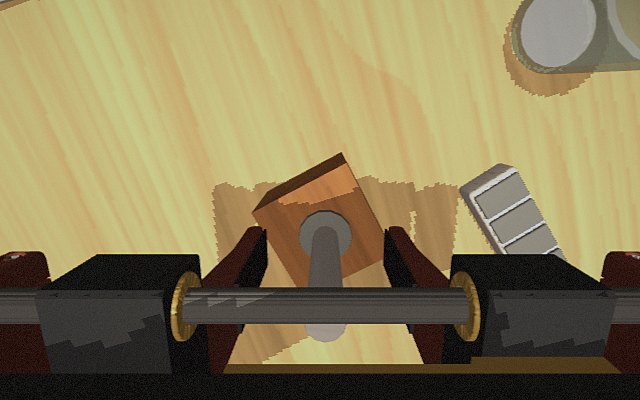

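The stylus hangs as before (collar at (325,235) in its hole). Next, raise and tilt to look at the lens's front.

```bash
python3 -m crank '0 0 -40 0 0 0; 0 0 -95 0 0 0; 0 0 -155 0 0 0; 0 0 -215 0 0 0; 0 0 -260 0 0 0; 0 0 -265 0 0 0; 0 0 -265 0 0 0'
python3 - <<'E'
from h import *
y=np.array([.62,-.785,0]); y/=np.linalg.norm(y); t=np.radians(38)
zt=np.cos(t)*np.array([0,0,-1])+np.sin(t)*y; yt=np.cos(t)*y+np.sin(t)*np.array([0,0,1]); xt=np.cross(yt,zt)
M=np.c_[xt,yt,zt]; print(M.round(3))
togo([.46,-.19,.34],M)
E
```

```text
time_s: 13.55
position: [0.6172, -0.1199, 0.338]
tool_rot: [3.141, -0.0, -0.302]
force: [0.1, -0.3, -0.4]
finger_gap: 0.0599
[[ 0.785  0.488  0.382]
 [ 0.62  -0.618 -0.483]
 [-0.     0.616 -0.788]]
row [-129.2  113.7   -2. ] [-34.87  18.42 -53.46]
```

```bash
python3 -m crank '-25 22 0 -5 2.6 -7.6; -50 45 0 -10 5.2 -15.2; -75 68 0 -15 7.8 -22.8; -100 90 0 -20 10.4 -30.4; -129 114 -2 -25 13 -38; -129 114 -2 -30 15.6 -45.6; -129 114 -2 -34.9 18.4 -53.5; -129 114 -2 -34.9 18.4 -53.5; -129 114 -2 -34.9 18.4 -53.5; -129 114 -2 -34.9 18.4 -53.5; -129 114 -2 -34.9 18.4 -53.5' 87
python3 - <<'E'
from h import *
snap('wrist','w7'); print(ctrl.read_state()['joint_pos'].round(2))
E
```

```text
time_s: 14.92
position: [0.4606, -0.1905, 0.34]
tool_rot: [2.479, -0.0, 0.668]
force: [0.0, -0.5, 0.3]
finger_gap: 0.087
[ 0.57 -0.15 -0.59  2.19  0.65  0.77  0.24]
```

View pics/w7.png

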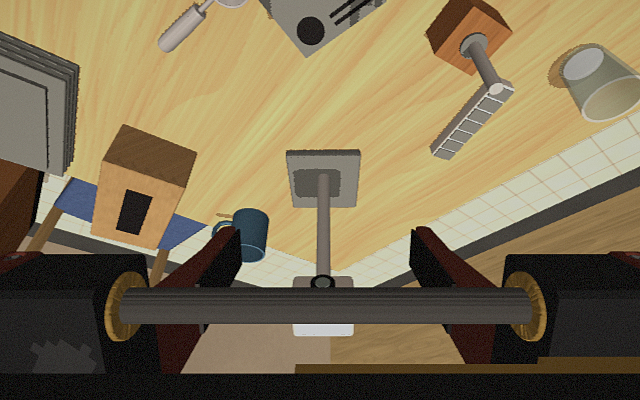

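```bash
python3 -m crank '0 15 -10 -6 0 0; 0 30 -20 -12 0 0; 0 30 -20 -13 0 0; 0 30 -20 -13 0 0; 0 30 -20 -13 0 0'
python3 - <<'E'
from h import *
snap('wrist','w8'); print(ctrl.read_state()['joint_pos'].round(2))
crop('w8',260,100,400,340,3,'w8c')
E
```

```text
time_s: 15.6
position: [0.4676, -0.1997, 0.374]
tool_rot: [2.254, -0.0, 0.667]
force: [-0.4, -0.2, 0.7]
finger_gap: 0.0866
[ 0.61 -0.2  -0.69  2.25  0.96  0.75 -0.07]
```

View pics/w8.png

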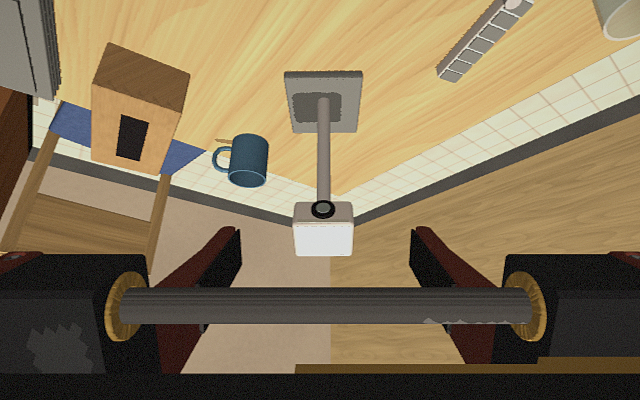

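Run:
```python
from h import *
crop('w8',280,190,370,265,8,'w8c')
W=cloud('w8')
for v in range(196,258,4): print(v,W[v,323].round(4), W[v,308].round(4),load('w8')[0][v,323])
```

```text
196 [ 0.6431 -0.4279  0.2089] [ 1.7911 -2.1079 -0.7542] [136 125 116]
200 [ 0.6319 -0.4133  0.224 ] [ 1.8347 -2.1689 -0.7526] [25 27 22]
204 [ 0.6288 -0.4094  0.2324] [ 0.6178 -0.4303  0.2281] [94 98 88]
208 [ 0.6267 -0.4066  0.24  ] [ 0.6154 -0.4266  0.2363] [83 84 76]
212 [ 0.626  -0.4056  0.2465] [ 0.614  -0.4244  0.2435] [130 129 132]
216 [ 0.6249 -0.4042  0.2532] [ 0.6121 -0.4214  0.2509] [30 28 26]
220 [ 0.6256 -0.4051  0.2586] [ 0.6093 -0.4173  0.2587] [134 127 106]
224 [ 0.6271 -0.407   0.2635] [ 0.6109 -0.4193  0.2636] [220 205 189]
228 [ 0.6287 -0.409   0.2682] [ 0.6128 -0.4218  0.2682] [218 221 222]
232 [ 0.6338 -0.4156  0.2711] [ 0.6166 -0.427   0.2716] [219 220 220]
236 [ 0.6377 -0.4207  0.2747] [ 0.6207 -0.4327  0.275 ] [219 221 220]
240 [ 0.6417 -0.4257  0.2784] [ 0.6261 -0.4401  0.2779] [217 218 217]
244 [ 0.6468 -0.4323  0.2816] [ 0.6302 -0.4457  0.2816] [219 221 220]
248 [ 0.651  -0.4376  0.2855] [ 0.6348 -0.4519  0.2851] [218 219 218]
252 [ 0.656  -0.444   0.2891] [ 0.6394 -0.4583  0.2888] [219 221 219]
256 [ 2.3152 -2.5805 -0.4424] [ 2.1407 -2.5843 -0.4138] [187 167 144]
```

View pics/w8c.png

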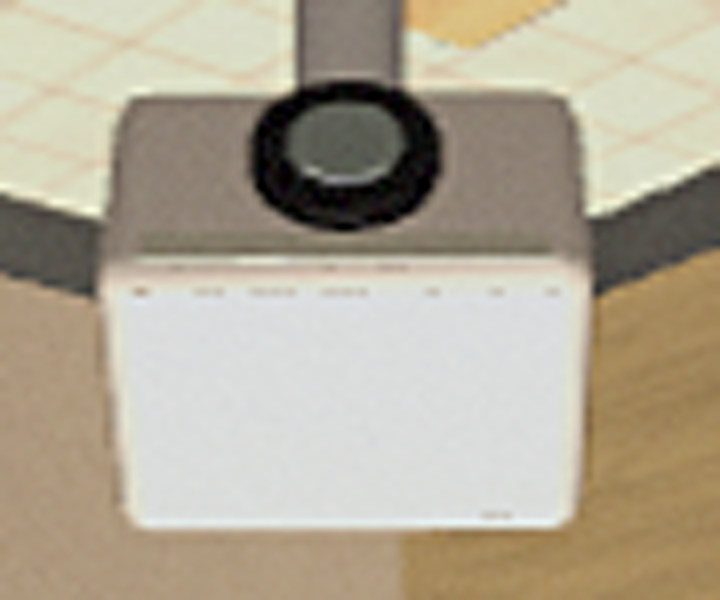

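Run:
```python
from h import *
W=cloud('w8')
def box(u0,v0,u1,v1): return W[v0:v1,u0:u1].reshape(-1,3)
def fit(P):
    P=P[np.isfinite(P).all(1)]
    for _ in range(4):
        c=P.mean(0); n=np.linalg.svd(P-c)[2][2]; r=abs((P-c)@n); P=P[r<max(2.5*np.median(r),.0005)]
    return c,n,np.std((P-c)@n),len(P)
sg=lambda n,d: n*np.sign(n@d)
xl=np.array([-.564,.714,-.417])
t=fit(box(297,228,350,253)); nt=sg(t[1],[0,0,1]); print('top',t[0],nt,t[2:])
f=fit(np.vstack([box(299,206,309,218),box(338,206,350,218)])); nf=sg(f[1],xl); print('front',f[0],nf,f[2:])
g=fit(box(318,204,329,211)); print('glass',g[0],sg(g[1],xl),g[2:], (g[0]-f[0])@nf)
for q in [(311,206,315,210),(331,206,335,210),(321,213,326,217)]: P=box(*q); print('ring',((P-f[0])@nf).mean(), ((P-f[0])@nf).std())
print('ang',np.degrees(np.arcsin(nf[2])),np.degrees(np.arctan2(nf[1],nf[0])),np.degrees(np.arctan2(nt[1],nt[0])),np.degrees(np.arccos(nt[2])), nf@nt)
im,d,K,T=load('w8'); 
# lateral: edges of head in image at front-top edge; crop (103..593,262)
for (u,v) in [(323.5,207.75)]:
  r=T[:3,:3]@np.array([(u-K[0,2])/K[0,0],(v-K[1,2])/K[1,1],1]); 
  for off in (0,.004,.008):
    s=((f[0]+off*nf-T[:3,3])@nf)/(r@nf); p=T[:3,3]+s*r; print(off,p, (p-t[0])@nt)
# head extents
P=box(280,190,370,262); m=(np.linalg.norm(P-t[0],axis=1)<.12)&(np.abs((P-t[0])@nt+.04)<.05); P=P[m]; yl=np.cross(nt,nf)
a=(P-t[0])@yl; print('ext',np.percentile(a,[.5,99.5]), np.percentile((P-t[0])@nf,[.5,99.5]), 'yl',yl, (g[0]-t[0])@yl)
```

```text
top [ 0.64212798 -0.42645232  0.27827563] [-0.26113576  0.32138063  0.91023217] (np.float64(0.0003818915995036819), 1059)
front [ 0.63293259 -0.40889364  0.24282423] [-0.5684317   0.70224982 -0.42863807] (np.float64(0.00039664703047387773), 221)
glass [ 0.62716416 -0.40763377  0.2379796 ] [-0.58550046  0.68422524 -0.43477008] (np.float64(0.0003611995564447466), 65) 0.006240294860745046
ring 0.00470900217285701 0.0013738462847822724
ring 0.005033967577981938 0.0007273315525035589
ring 0.0045366756612335545 0.0005879004069250968
ang -25.381159543056587 128.98822138895926 129.09536226564677 24.462544695818455 -0.01603282088691995
0 [ 0.63280118 -0.41332161  0.23574403] -0.03205811862695717
0.004 [ 0.62937904 -0.40892588  0.238152  ] -0.02755995753267813
0.008 [ 0.6259569  -0.40453015  0.24055998] -0.023061796438398893
ext [-0.0422827   0.04118854] [-0.03293328  0.03938049] yl [-7.76966351e-01 -6.29337548e-01 -6.99604369e-04] -0.0001886497343202446
```

Run:
```python
from h import *
togo([.50,.09,.30],R.from_euler('xyz',[np.pi,0,-.31]).as_matrix())
```

```text
row [ 204.7 -188.4 -114.2] [ 46.67 -24.83  52.15]
```

```bash
python3 -m crank '20 -19 -40 6 -3 6.5; 45 -40 -80 12 -6 13; 75 -65 -114 18 -9.5 20; 100 -95 -114 24 -12.5 26; 130 -120 -114 29 -15.5 32.5; 155 -145 -114 35 -18.5 39; 180 -170 -114 41 -21.5 45.5; 205 -188 -114 46.7 -24.8 52.2; 205 -188 -114 46.7 -24.8 52.2; 205 -188 -114 46.7 -24.8 52.2; 205 -188 -114 46.7 -24.8 52.2; 205 -188 -114 46.7 -24.8 52.2'
python3 - <<'E'
from h import *
snap('wrist','w9'); snap('scene','s9'); crop('s9',110,90,350,270,3,'s9c')
E
```

```text
time_s: 17.15
position: [0.5003, 0.09, 0.3007]
tool_rot: [-3.141, -0.002, -0.309]
force: [0.2, -0.4, -0.0]
finger_gap: 0.0868
```

View pics/w9.png

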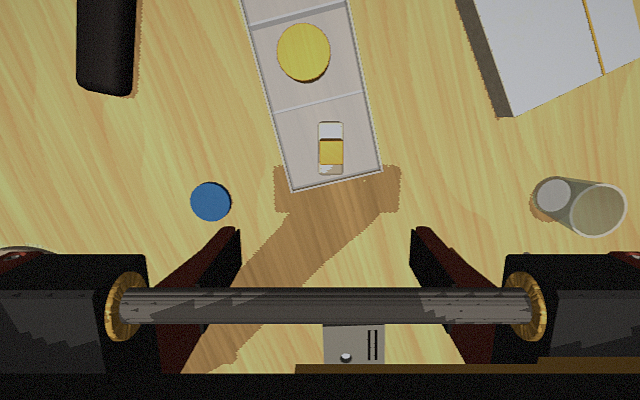

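View pics/s9c.png

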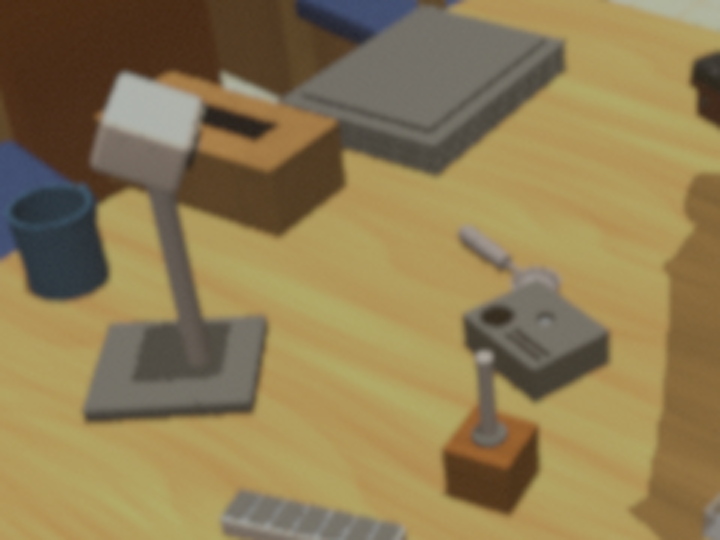

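Stylus hangs by its collar in the stand. Flat bottle at (330,148) in the wrist view.

Run:
```python
from h import *
crop('w9',300,110,365,185,10,'w9c')
W=cloud('w9'); P=W.reshape(-1,3); ok=(np.abs(P[:,0]-.51)<.05)&(np.abs(P[:,1]-.11)<.05)
for lo,hi in [(.098,.112),(.062,.076)]:
    m=ok&(P[:,2]>lo)&(P[:,2]<hi); Q=P[m]; r=cv2.minAreaRect((Q[:,:2]*1000).astype(np.float32)); print(m.sum(),Q[:,2].mean(),r)
```

```text
597 0.10476540484251648 ((515.4547119140625, 112.634521484375), (25.958263397216797, 25.418743133544922), 72.94178009033203)
717 0.06847487541295963 ((515.4990234375, 112.81523132324219), (60.83019256591797, 29.48228645324707), 73.000732421875)
```

View pics/w9c.png

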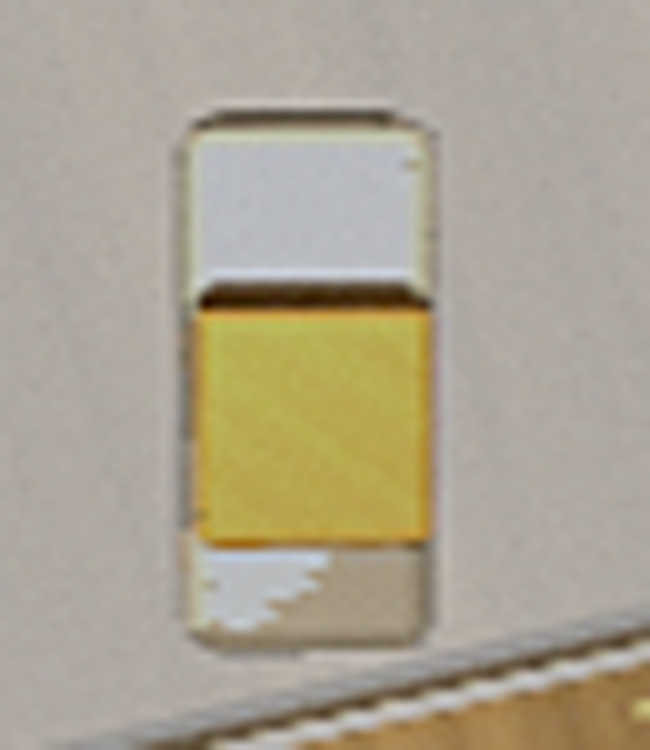

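Run:
```python
from h import *
togo([.5155,.1127,.0725],R.from_euler('xyz',[np.pi,0,-.297]).as_matrix())
```

```text
row [  7.2 -26.3 228. ] [-0.02 -0.08 -0.74]
```

```bash
python3 -m crank '4 -15 50 0 0 -0.7; 7.2 -26 105 0 0 -0.7; 7.2 -26 155 0 0 -0.7; 7.2 -26 175 0 0 -0.7; 7.2 -26 195 0 0 -0.7; 7.2 -26 215 0 0 -0.7; 7.2 -26 225 0 0 -0.7; 7.2 -26.3 228 0 0 -0.7; 7.2 -26.3 228 0 0 -0.7;  7.2 -26.3 228 0 0 -0.7' 70
python3 - <<'E'
from h import *
snap('wrist','w10'); togo([.5155,.1127,.0725],R.from_euler('xyz',[np.pi,0,-.297]).as_matrix())
E
```

```text
time_s: 18.5
position: [0.5161, 0.1129, 0.0732]
tool_rot: [-3.141, -0.002, -0.298]
force: [0.5, 0.2, 0.6]
finger_gap: 0.0698
row [-0.4  0.3  0.6] [-0.05 -0.14 -0.04]
```

View pics/w10.png

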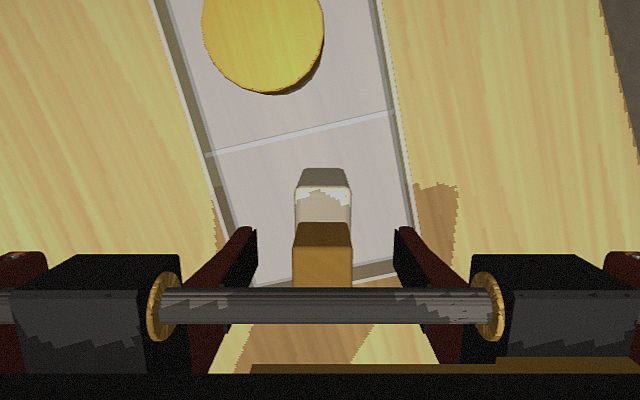

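Cap centred between the fingers. Close with 30 N and lift straight up.

```bash
python3 -m crank '0 0 0 0 0 0; 0 0 0 0 0 0; 0 0 0 0 0 0; 0 0 0 0 0 0; 0 0 0 0 0 0; 0 0 0 0 0 0; 0 0 0 0 0 0; 0 0 0 0 0 0' 0 30; python3 -m crank '0 0 -10 0 0 0; 0 0 -30 0 0 0; 0 0 -60 0 0 0; 0 0 -100 0 0 0; 0 0 -150 0 0 0; 0 0 -180 0 0 0; 0 0 -180 0 0 0; 0 0 -180 0 0 0'
python3 - <<'E'
from h import *
lx=np.array([-.5722,.7066,-.4163]); lx/=np.linalg.norm(lx)
y=np.cross([0,0,1],lx); y/=np.linalg.norm(y); z=np.cross(lx,y); print('z_b',z)
foc=np.array([.6275,-.4064,.2397])+.15*lx; print(foc)
xt=-lx; zt=-z; M=np.c_[xt,np.cross(zt,xt),zt]
h=.0732-.003-.033
np.savez('goal.npz',M=M,foc=foc,tcp=foc+h*z)
print(foc+h*z); togo(foc+h*z,M); print(ctrl.read_state()['joint_pos'])
snap('wrist','w11')
E
```

```text
time_s: 19.55
position: [0.5159, 0.1128, 0.0731]
tool_rot: [-3.141, -0.002, -0.298]
force: [0.5, -0.1, -0.1]
finger_gap: 0.0258
time_s: 20.55
position: [0.5149, 0.1124, 0.2526]
tool_rot: [3.142, -0.002, -0.298]
force: [-0.7, 0.4, -2.7]
finger_gap: 0.0258
z_b [-0.26198763  0.32352405  0.90922751]
[ 0.54167009 -0.30041011  0.17725507]
[ 0.53192415 -0.28837502  0.21107833]
row [133.8 378.2  41.8] [-7.31 23.77 33.4 ]
[ 0.41384507  0.32637527 -0.90701759  1.82781694  0.2853901   1.12315327
 -0.89049881]
```

View pics/w11.png

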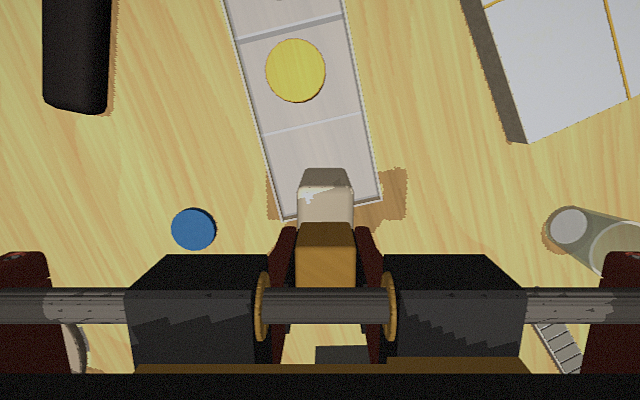

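```bash
python3 -m crank '7 20 0 -0.5 1.5 2; 15 45 0 -1 3 4.5; 25 75 0 -1.5 5 7; 35 105 0 -2 6.5 9; 46 135 0 -2.6 8.5 12; 56 165 0 -3.2 10.4 14.6; 66 195 0 -3.8 12.3 17.2; 77 225 0 -4.4 14.2 20; 88 255 5 -5 16 22.5; 98 285 12 -5.6 18 25; 108 310 20 -6.1 20 28; 118 335 28 -6.5 21.5 30; 126 355 35 -7 23 32; 131 370 40 -7.3 23.8 33.4; 133.8 378 41.8 -7.3 23.8 33.4; 133.8 378.2 41.8 -7.3 23.8 33.4; 133.8 378.2 41.8 -7.3 23.8 33.4; 133.8 378.2 41.8 -7.3 23.8 33.4'
python3 - <<'E'
from h import *
g=np.load('goal.npz'); togo(g['tcp'],g['M'])
snap('scene','s12'); crop('s12',100,80,260,240,5,'s12c'); snap('top','t12'); crop('t12',360,120,520,250,5,'t12c'); snap('wrist','w12')
E
```

```text
time_s: 22.85
position: [0.532, -0.2879, 0.2109]
tool_rot: [3.141, -0.43, -0.889]
force: [-0.4, -1.0, -1.7]
finger_gap: 0.0258
row [ 0.3  0.4 -0. ] [-0.02 -0.01  0.06]
```

View pics/s12c.png

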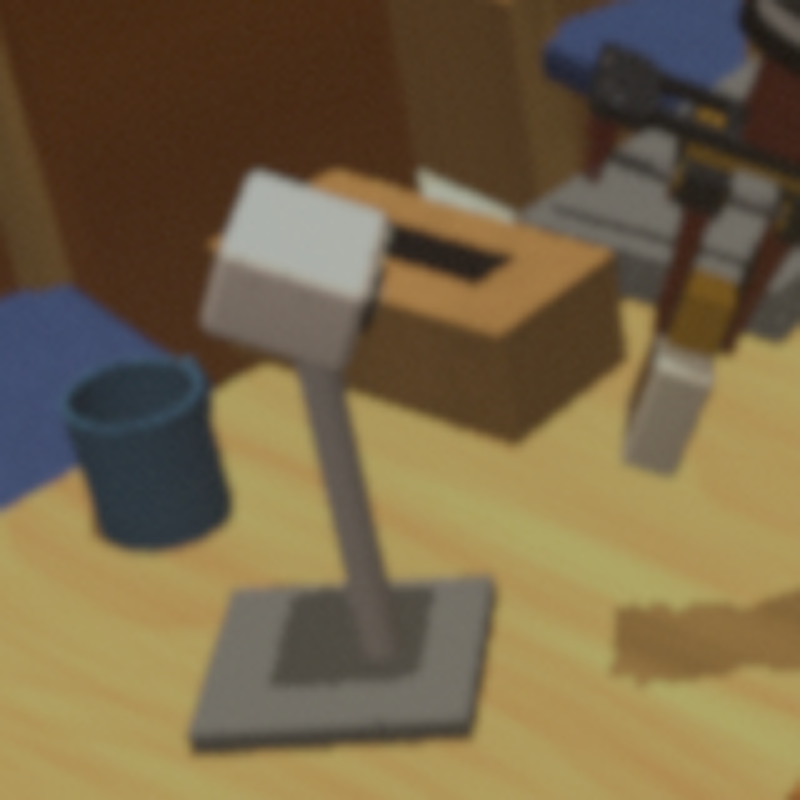

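View pics/t12c.png

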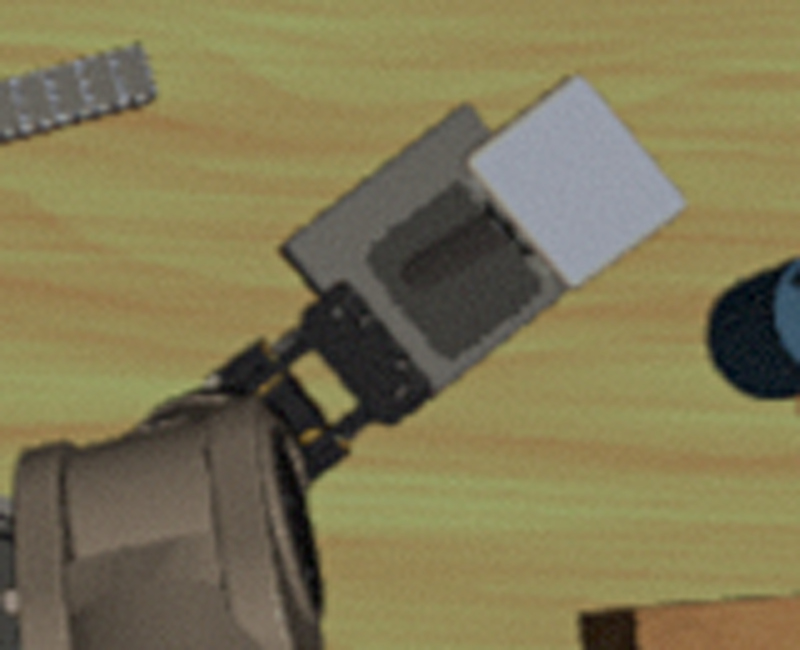

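View pics/w12.png

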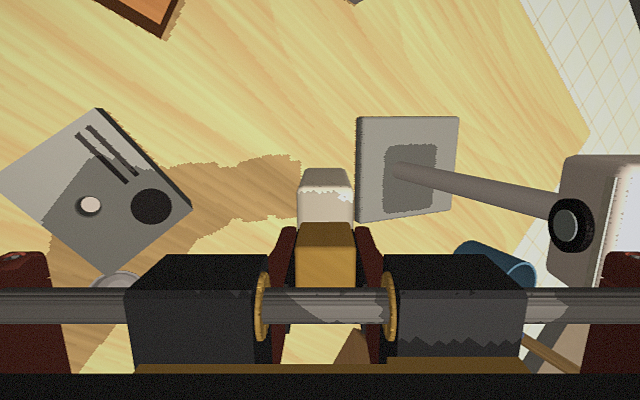

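Run:
```python
from h import *
g=np.load('goal.npz'); L=np.array([.6275,-.4064,.2397])
crop('w12',530,140,640,300,5,'w12c')
print('proj lens w12',proj('w12',L)); u,v=proj('w12',L); print((u-530)*5,(v-140)*5)
W=cloud('w12'); print(W[226,566:577:5])
def fit(P):
    P=P[np.isfinite(P).all(1)]
    for _ in range(4):
        c=P.mean(0); n=np.linalg.svd(P-c)[2][2]; r=abs((P-c)@n); P=P[r<max(2.5*np.median(r),.0005)]
    return c,n,len(P)
c,n,k=fit(W[210:240,562:580].reshape(-1,3)); lx=-g['M'][:,0]; print('glass plane',c,n*np.sign(n@lx),k,'lx',lx, 'signed',(c-L)@lx)
# scene: bottle clusters
W=cloud('s12').reshape(-1,3); z=-g['M'][:,2]; y=np.cross(z,lx); d=W-g['foc']; a=np.c_[d@lx,d@y,d@z]
m=(abs(a)<[.025,.05,.045]).all(1)&(a[:,2]<.03); B=a[m]; print(len(B),np.percentile(B,[2,50,98],axis=0).round(4))
c,n,k=fit(B[B[:,1]<-0.02] if (B[:,1]<-.02).sum()>(B[:,1]>.02).sum() else B[B[:,1]>.02]); print('end face in goal frame',c,n,k)
# head in scene, in lens frame
d=W-L; a=np.c_[d@lx,d@y,d@z]; m=(abs(a-[-.035,0,-.01])<[.06,.06,.05]).all(1); H=a[m]; print('head ext',np.percentile(H,[1,99],axis=0).round(4))
```

```text
proj lens w12 (np.float64(565.6641773099595), np.float64(224.42257582506525))
178.3208865497977 422.11287912532623
[[ 0.62698271 -0.40747955  0.23977717]
 [ 0.62732286 -0.40610756  0.24301375]
 [ 0.62674602 -0.40255953  0.24732637]]
glass plane [ 0.62793545 -0.40562838  0.24230651] [-0.56685664  0.73820747 -0.36568194] 430 lx [-0.5721994   0.70659926 -0.41629956] signed -0.000789028555320431
283 [[-0.0137 -0.0355 -0.027 ]
 [-0.0026 -0.0305  0.0014]
 [ 0.0156  0.0185  0.029 ]]
end face in goal frame [ 0.00151847 -0.0311572   0.00140281] [ 0.04151738 -0.99913049 -0.00381722] 196
head ext [[-0.0733 -0.0452 -0.0566]
 [-0.0004  0.0376  0.0297]]
```

View pics/w12c.png

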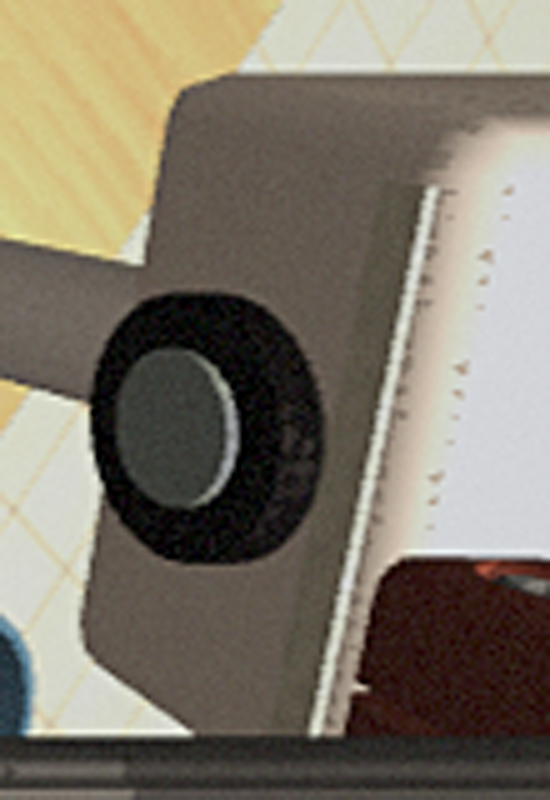

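```bash
python3 -m crank '0.3 0.4 0 0 0 0; 0.3 0.4 0 0 0 0; 0.3 0.4 0 0 0 0; 0.3 0.4 0 0 0 0; 0.3 0.4 0 0 0 0; 0.3 0.4 0 0 0 0'
python3 - <<'E'
from h import *
g=np.load('goal.npz'); togo(g['tcp'],g['M']); print(np.abs(ctrl.read_state()['joint_velocities']).max())
snap('wrist','w13'); snap('scene','s13')
a=load('w12')[0].astype(int)[160:290,290:360]; b=load('w13')[0].astype(int)[160:290,290:360]; c=load('w11')[0].astype(int)[160:290,290:360]
print(abs(a-b).mean())
E
```

```text
time_s: 23.75
position: [0.5317, -0.2886, 0.2108]
tool_rot: [3.141, -0.429, -0.889]
force: [-0.7, 0.0, -2.2]
finger_gap: 0.0256
row [ 0.1 -0.3 -0.2] [0.   0.01 0.05]
0.0018911612700650915
3.867142857142857
```

View pics/s13.png

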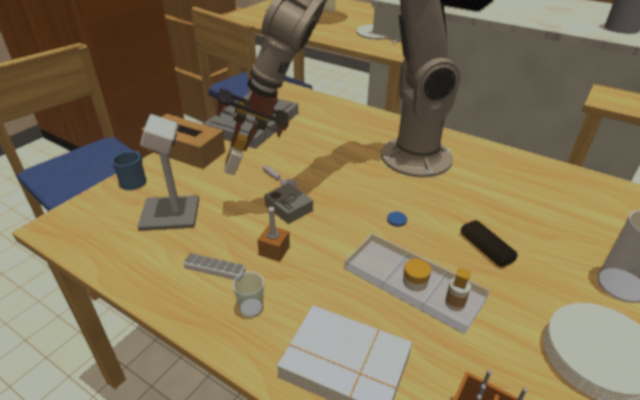

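The picture shows the stylus in its stand (271,230), and the jar (417,270), round bottle (460,288) and reading aid in their original places. The flat bottle is held at (233,160) before the lens. Handing in.

```bash
python3 -c "
from rig import ctrl; print(ctrl.close_job())"
```

```text
the job is handed in; nothing more can be done
None
```

The job is done and was handed in at about 24 s, with the gripper still holding the flat bottle in front of the lens.

- **Button:** I pressed it with the stylus tip until it stopped moving, with the force rising to 17 N (it needs 4.2 N). The arm's force reading shows it was fully down; I had no direct reading of the button itself.
- **Stylus:** It is back in its stand, and later pictures show it hanging upright by its collar.
- **Flat bottle:** I gripped it by the cap at 30 N, and it showed no sign of slipping.
    - **Arm position:** The arm is within about 0.4 mm and 0.1° of the pose I worked out for it.
    - **Lens position:** A second look at the lens agreed with my estimate to about 1 mm. A fit to the glass alone gave a slope about 3° flatter; I kept the slope from the head's larger faces.
    - **Scene camera check:** It put the bottle within about 2 mm of where it belongs. It also suggested a turn of about 2.4°, which I took as noise from the coarse depth picture and did not correct.
- **Everything else:** In the last picture the jar, round bottle, tray and reading aid look unmoved.

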